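# Pack the gap in the stool-rail jig

### The arm

A 6-joint arm with a two-finger parallel gripper is mounted at the origin on the work surface. World frame = base frame: x ahead of the robot, y to its left, z up, the work surface at z = 0. Lengths are in mm, angles in rad, forces in N, time in s.
With the tool pointing down it reaches from about 350 to 850 mm from the base axis. Payload 8.1 kg.
Tool frame: the origin (TCP) lies at the very end of the fingers, on their centre line; the grasp point (between the pads) lies 19 mm behind it; z points along the fingers, y is the direction in which the jaws open and shut (so a half turn about z gives the same grasp; the last joint's range is limited). The gripper opens to 93 mm and grips with 3 to 60 N. Pads are 15 mm wide; open, the fingers measure 128 mm over their backs; the gripper's body (75 mm by 188 mm) begins 65 mm behind the grasp point.
Start: joints at [1.106, 0.13, 1.488, -0, 1.523, -0.085], TCP at [222.42, 557.256, 195.835] pointing down, gripper open.
Joint ranges: [-2.96, 2.96], [-0.89, 2.26], [0.02, 2.5], [-1.34, 4.48], [0, 2.73], [-2.66, 2.66]. Speed limits (rad/s): [2.39, 2.39, 2.79, 3.14, 3.14, 3.14].

### API

Orientations are given as a unit quaternion [x, y, z, w].
In Python, from bench import bot gives the robot as it stands.
- The arm moves only by the tool arm_command, never from a script. Its argument "increments" is a list of rows, each an object of numbers: "x", "y", "z": the shift along the tool's x, y, z in cm; "rx", "ry", "rz": the turn, a rotation vector about the tool's x, y, z in degrees; "hand": the closure, from 0 (fully open) to 1 (shut). A call has 1 to 12 rows; each row is the pose to reach, as a shift and turn from the pose measured when the call began, along the tool's axes at that moment; what a row does not reach only later rows make up. A row lasts 1/8 s, in which the tool goes at most 62.5 mm and 10.7 degrees, less where a joint would pass 70% of its speed; a pose out of reach is approached as far as the arm can. A call with a gripper value outside its range is refused whole. The fingers move at their own pace and stop on an object; the grip force is fixed at half the most. Time passes only in rows, so rows that repeat a pose let the fingers close. It gives the time, the measured TCP pose, the force and the opening at its end, in the units of the state.
- bot.get_obs(): the state, without advancing time (a new reading comes with each control period).
- bot.snapshot(name): name is "side" or "top"; returns a dict with "color" (400x640x3 uint8, red, green, blue), "K" (3x3 intrinsics, pixels), "R" (3x3) and "t" (3): a world point X has camera coordinates R X + t. Camera axes: x right, y down, z forward; pixel columns grow to the right and rows downward; lengths in mm; the calibration is good to about 2 mm. A picture is of the moment at which its call begins. There is no depth.
- bot.job_done(): hands the job in, once; it reports no verdict.
The state is a dict: "t": time; "joints": joint angles; "joint_vel": joint speeds; "tau": joint torques, N m; "position": TCP position; "tcp_rot": TCP orientation; "force": force on the tool from outside, world axes, zero at the start; "torque": the same for the moment, N m; "grip_width": finger opening in mm.
Only numpy, scipy, OpenCV 4.12 (cv2) and the standard library are available. Lean on these libraries where they do the work, as an engineer would, in place of code of your own. Each camera call takes 0.05 s, during which the arm holds its last target. There are 200 camera calls.

### The job

Find the thickest of the three wooden packers that goes into the gap between the jig's fixed fence and its locked stop by trying them in the gap, and leave that one standing upright in the gap with its foot on the base board. Lower it all the way down in the gripper rather than dropping it, never push so hard that the locked stop shifts, and have the other two packers standing in the rack's pockets at the end. Do not disturb the bottle, the brush cup or the sanding block.

Things in the scene. Friction and masses are not known exactly. Their poses are not given: they have to be found in the camera images.
- jig: fixed jig. Plywood base board 150 mm (own x) by 170 mm (own y -110 to +60), 15 mm thick: its top is the gap's floor. On it a steel fence, 130 mm long in x, body at y 0 to +35, top 60 mm over the origin, and on the -y side the stop. The gap runs from y = 0 to y = -gap, open at both ends in x. Origin: underside of the board, below the middle of the fence's working face (plane y = 0); z up
- fence_top (a point): point on the plane of the fence's working face, mid-length, level with its top (jig x 0, y 0, z 60 mm); axes as the jig. The top 6 mm of the fence and stop faces carry a 45 degree lead-in, so the mouth is 12 mm wider than the gap; a packer too thick stops with its foot 50 to 60 mm above the jig's origin
- gap_floor (a point): point on the base board at the foot of the fence face (jig x 0, y 0, z 15 mm). The stop facing the fence is grey steel, 90 mm long in x, centred at x 0, 40 mm thick, top at jig z 60 mm, black locking knob to 80 mm; face parallel to the fence. Locked: holds still below about 60 N. The gap is not told: 15 to 28 mm, so the 14 mm packer always goes in, the others perhaps
- rack: fixed wooden rack, 84 mm (own x) by 168 mm (own y), 45 mm high. Three like pockets in a row along y, centres at y = -52, 0 and +52 mm, x = 0; each 62 mm in x, 30 mm in y, 35 mm deep, floor 10 mm above the origin. Origin: centre of its underside; z up
- packer_thin: hardwood plate, 14 mm thick, 56 mm wide, 120 mm tall, about 66 g (varies); starts upright in one of the rack's three pockets (which one varies), its foot on the pocket floor. Origin: centre of its underside; own x along the 56 mm width, y along the thickness, z up its height. Gripped across the 56 mm width
- packer_mid: hardwood plate, 19 mm thick, 56 mm wide, 120 mm tall, about 89 g (varies); starts upright in one of the rack's three pockets (which one varies), its foot on the pocket floor. Origin: centre of its underside; own x along the 56 mm width, y along the thickness, z up its height. Gripped across the 56 mm width
- packer_thick: hardwood plate, 24 mm thick, 56 mm wide, 120 mm tall, about 113 g (varies); starts upright in one of the rack's three pockets (which one varies), its foot on the pocket floor. Origin: centre of its underside; own x along the 56 mm width, y along the thickness, z up its height. Gripped across the 56 mm width
- paint_bottle: bystander: plain white bottle, 62 mm across, 150 mm tall, black cap; origin at the centre of its underside; leave alone
- brush_cup: bystander: white cup with paint brushes standing in it, 76 mm across, 175 mm tall over the brushes; origin at the centre of its underside; leave alone
- sanding_block: bystander: cork sanding block 60 x 110 x 30 mm lying on the bench; origin at the centre of its underside; leave alone

How it is judged (in metres and radians):
On the way:
1. the thickest packer that goes into the gap stands on the base board in the gap while the fingers still touch it (lowered, not dropped) (((z of packer_thin in the frame of jig below 0.0185 m and x of packer_thin in the frame of jig between -0.03 and 0.03 m and y of packer_thin in the frame of jig between -0.03 and 0 m and angle between packer_thin's own z axis and vertical below 0.2 rad and angle between the y axis of packer_thin and the y axis of jig, either way round below 0.2 rad and y of stop_c0 in the frame of jig above -0.0408 m and contact force between the fingers and packer_thin above 0.5 N) or (z of packer_mid in the frame of jig below 0.0185 m and x of packer_mid in the frame of jig between -0.03 and 0.03 m and y of packer_mid in the frame of jig between -0.03 and 0 m and angle between packer_mid's own z axis and vertical below 0.2 rad and angle between the y axis of packer_mid and the y axis of jig, either way round below 0.2 rad and y of stop_c0 in the frame of jig above -0.0458 m and contact force between the fingers and packer_mid above 0.5 N) or (z of packer_thick in the frame of jig below 0.0185 m and x of packer_thick in the frame of jig between -0.03 and 0.03 m and y of packer_thick in the frame of jig between -0.03 and 0 m and angle between packer_thick's own z axis and vertical below 0.2 rad and angle between the y axis of packer_thick and the y axis of jig, either way round below 0.2 rad and contact force between the fingers and packer_thick above 0.5 N))), for 0.1 s.
At the end, for the whole second after the job is handed in: The thickest packer that goes in (the next one would have under 1.8 mm of room) stands in the gap: foot within 3.5 mm of the base, within 30 mm of the fence's middle, upright and square to 0.2 rad. The others stand in rack pockets (foot within 10 mm of the floor, lean under 0.45 rad). All at rest (((z of packer_thin in the frame of jig below 0.0185 m and x of packer_thin in the frame of jig between -0.03 and 0.03 m and y of packer_thin in the frame of jig between -0.03 and 0 m and angle between packer_thin's own z axis and vertical below 0.2 rad and angle between the y axis of packer_thin and the y axis of jig, either way round below 0.2 rad and y of stop_c0 in the frame of jig above -0.0408 m and z of packer_mid in the frame of rack between 0.005 and 0.02 m and x of packer_mid in the frame of rack between -0.02 and 0.02 m and y of packer_mid in the frame of rack between -0.075 and 0.075 m and angle between each of packer_mid, packer_thick's own z axis and vertical below 0.45 rad and z of packer_thick in the frame of rack between 0.005 and 0.02 m and x of packer_thick in the frame of rack between -0.02 and 0.02 m and y of packer_thick in the frame of rack between -0.075 and 0.075 m) or (z of packer_mid in the frame of jig below 0.0185 m and x of packer_mid in the frame of jig between -0.03 and 0.03 m and y of packer_mid in the frame of jig between -0.03 and 0 m and angle between packer_mid's own z axis and vertical below 0.2 rad and angle between the y axis of packer_mid and the y axis of jig, either way round below 0.2 rad and y of stop_c0 in the frame of jig above -0.0458 m and z of packer_thin in the frame of rack between 0.005 and 0.02 m and x of packer_thin in the frame of rack between -0.02 and 0.02 m and y of packer_thin in the frame of rack between -0.075 and 0.075 m and angle between each of packer_thin, packer_thick's own z axis and vertical below 0.45 rad and z of packer_thick in the frame of rack between 0.005 and 0.02 m and x of packer_thick in the frame of rack between -0.02 and 0.02 m and y of packer_thick in the frame of rack between -0.075 and 0.075 m) or (z of packer_thick in the frame of jig below 0.0185 m and x of packer_thick in the frame of jig between -0.03 and 0.03 m and y of packer_thick in the frame of jig between -0.03 and 0 m and angle between packer_thick's own z axis and vertical below 0.2 rad and angle between the y axis of packer_thick and the y axis of jig, either way round below 0.2 rad and z of packer_thin in the frame of rack between 0.005 and 0.02 m and x of packer_thin in the frame of rack between -0.02 and 0.02 m and y of packer_thin in the frame of rack between -0.075 and 0.075 m and angle between each of packer_thin, packer_mid's own z axis and vertical below 0.45 rad and z of packer_mid in the frame of rack between 0.005 and 0.02 m and x of packer_mid in the frame of rack between -0.02 and 0.02 m and y of packer_mid in the frame of rack between -0.075 and 0.075 m)) and linear speed of each of packer_thin, packer_mid, packer_thick below 0.02 m/s); the robot touches nothing.
It fails at once if the locked stop was shifted by more than 1.5 mm (distance of stop_c0 from where it was at the start of the episode above 0.0015 m).
It fails at once if paint_bottle was moved more than 30 mm (distance of paint_bottle from where it was at the start of the episode above 0.03 m).
It fails at once if brush_cup was moved more than 30 mm (distance of brush_cup from where it was at the start of the episode above 0.03 m).
It fails at once if sanding_block was moved more than 30 mm (distance of sanding_block from where it was at the start of the episode above 0.03 m).
It also fails if it takes over 72 s, if anything falls off the work surface, if the arm or the gripper's body presses on something with over 40 N, if the wrist force passes 120 N, or if a joint passes its speed limit or range.

## Working session

There is one attempt and no reset: what is moved stays moved. The work goes in short steps, Python scripts to look and compute and a tool call to move; the robot and the scene stay as the last step left them, time stands still between calls to the robot, and variables do not carry over. Pictures are saved under pics/ and viewed, about 8 in all and at most 12, crops included, and the job is handed in when it is done.

Besides the shell and the picture viewer there is one more tool, called after "Call:" by a JSON object that holds its "fn" and its "kwargs". arm_command: Moves the arm, as the interface text tells. Its arguments: {"type":"object","properties":{"increments":{"type":"array","items":{"type":"object","properties":{"x":{"type":"number"},"y":{"type":"number"},"z":{"type":"number"},"rx":{"type":"number"},"ry":{"type":"number"},"rz":{"type":"number"},"hand":{"type":"number"}}}}},"required":["increments"]}

```bash
mkdir -p pics; python3 - <<'E'
from bench import bot
import cv2,numpy as np
for n in("top","side"):
    s=bot.snapshot(n); cv2.imwrite(f"pics/{n}0.png",s["color"][:,:,::-1]); np.savez(f"{n}.npz",**s); print(n,s["K"].round(1).tolist(),s["R"].round(4).tolist(),s["t"].round(1).tolist())
o=bot.get_obs();print(o)
E
```

```text
top [[478.8, 0.0, 321.9], [0.0, 478.8, 195.6], [0.0, 0.0, 1.0]] [[0.023, -0.9997, -0.012], [-0.9924, -0.0214, -0.1211], [0.1208, 0.0146, -0.9926]] [-14.4, 626.8, 1051.3]
side [[370.1, 0.0, 318.2], [0.0, 370.1, 202.3], [0.0, 0.0, 1.0]] [[-0.8647, -0.5018, -0.0193], [-0.3369, 0.6082, -0.7188], [0.3724, -0.6151, -0.695]] [562.8, 268.1, 562.1]
{'t': 0.1, 'joints': array([ 1.10562478e+00,  1.31109599e-01,  1.48913283e+00,  1.79529300e-05,
        1.52300117e+00, -8.53734609e-02]), 'joint_vel': array([ 3.78234453e-04, -6.21266674e-04, -1.52364641e-03,  2.13139244e-03,
       -1.20689472e-03, -2.78317095e-05]), 'tau': array([ 8.71042084e-04, -5.61338067e+01, -4.93096089e+01,  7.69553916e-02,
        2.90051621e-02, -8.73602374e-06]), 'position': array([222.15592055, 556.77915247, 194.89868588]), 'tcp_rot': array([ 1.88760120e-01,  9.82022879e-01, -7.91956790e-04, -2.32999140e-04]), 'force': array([-0.28367204, -0.11833726, -0.94390452]), 'torque': array([-0.01700545, -0.02205901,  0.02902426]), 'grip_width': 92.81465516965247}
```

View pics/top0.png

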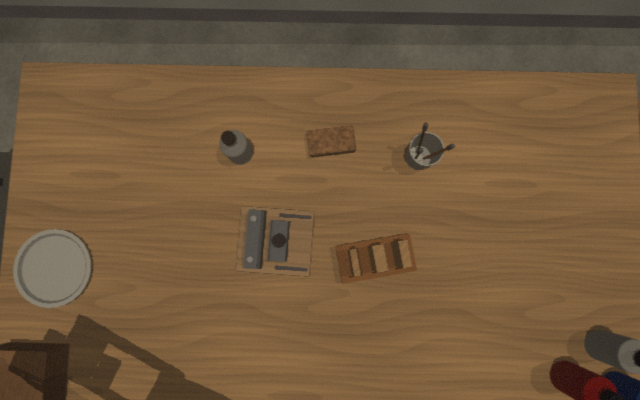

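View pics/side0.png

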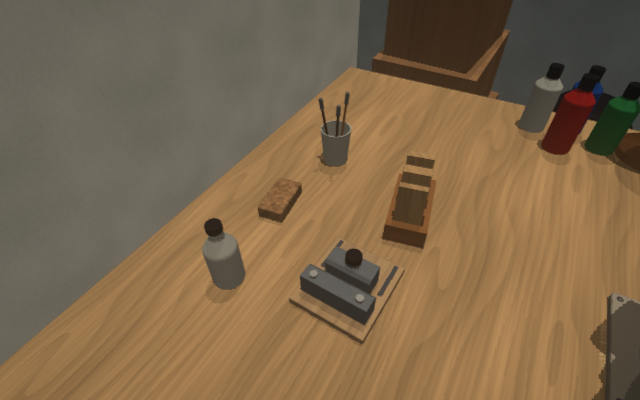

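The top view shows the jig near (275,242), with the fence on the left at u≈255 and the stop at u≈279. The rack is near (375,258) and holds three packers; left to right they look thin, mid and mid/thick. The block is at (331,141), the cup at (425,150) and the bottle at (233,144). I'll zoom in on the jig and rack.

```bash
python3 - <<'E'
import cv2,numpy as np
im=np.load("top.npz")["color"][:,:,::-1]
c=im[195:295,225:425]; c=cv2.convertScaleAbs(c,alpha=1.6)
cv2.imwrite("pics/topc.png",cv2.resize(c,None,fx=4,fy=4,interpolation=cv2.INTER_CUBIC))
E
```

```text
(no output)
```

View pics/topc.png

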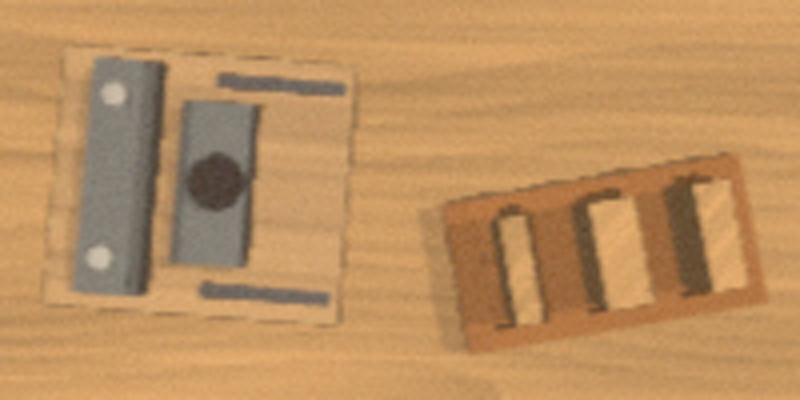

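Crop pixels (u/4+225, v/4+195):
- **Board corners:** (66,46), (357,66), (340,323), (44,303).
- **Rack top corners:** (443,203), (738,153), (767,298), (470,352).
- **Packers:** thin is in the left pocket, thick looks to be in the middle, and mid on the right.

```bash
cat > h.py <<'E'
import numpy as np
from scipy.optimize import least_squares
def cam(n): return {k:np.load(n+".npz")[k] for k in("K","R","t")}
def proj(c,X):
    p=(np.atleast_2d(X)@c["R"].T+c["t"])@c["K"].T; return p[:,:2]/p[:,2:]
def ray(c,uv,z):
    d=c["R"].T@np.linalg.inv(c["K"])@[uv[0],uv[1],1]; o=-c["R"].T@c["t"]; return o+d*(z-o[2])/d[2]
def tf(p,X):
    X=np.array(X,float); a=p[2]; r=np.array([[np.cos(a),-np.sin(a)],[np.sin(a),np.cos(a)]])
    return np.c_[X[:,:2]@r.T+p[:2],X[:,2]]
def fit(c,X,uv,p0):
    r=least_squares(lambda p:(proj(c,tf(p,X))-uv).ravel(),p0,x_scale=[10,10,.1]); return r.x,r.fun.reshape(-1,2)
E
cat > fit1.py <<'E'
from h import *
c=cam("top"); f=lambda l:np.array(l)/4+[225,195]-[.375,.375]
J,rj=fit(c,[(75,60,15),(75,-110,15),(-75,-110,15),(-75,60,15)],f([(66,46),(357,66),(340,323),(44,303)]),[500,100,0])
R,rr=fit(c,[(42,84,45),(42,-84,45),(-42,-84,45),(-42,84,45)],f([(443,203),(738,153),(767,298),(470,352)]),[500,-100,0])
print("jig",J.round(3),rj.round(1).tolist());print("rack",R.round(3),rr.round(1).tolist())
def loc(p,X): 
    d=X[:2]-p[:2];a=p[2];return np.array([np.cos(a)*d[0]+np.sin(a)*d[1],-np.sin(a)*d[0]+np.cos(a)*d[1]])
if __name__=="__main__":
    for n,q in dict(left=[(498,217),(526,213),(546,320),(518,326)],mid=[(588,203),(635,197),(654,301),(607,311)],right=[(693,186),(733,179),(750,286),(712,294)]).items():
        print(n,[loc(R,ray(c,u,130)).round(1).tolist() for u in f(q)])
    for n,u in dict(fenceL=(88,175),fencetopR=(143,175),faceR=(155,175),stopL=(180,175),stopR0=(243,230),stopR=(252,175)).items():
        print(n,loc(J,ray(c,f([u])[0],60)).round(1),loc(J,ray(c,f([u])[0],54)).round(1))
    # expected projections
    g=lambda y,z:((proj(c,tf(J,[(10,y,z)]))[0]-[225,195]+.375)*4).round(0)
    for k in[(35,60),(6,60),(0,54),(0,15),(-21,54),(-27,60),(-26,54),(-32,60)]: print(k,g(*k))
E
python3 fit1.py
python3 - <<'E'
import cv2,numpy as np
im=np.load("side.npz")["color"][:,:,::-1]
c=im[230:340,280:420]; c=cv2.convertScaleAbs(c,alpha=1.8)
cv2.imwrite("pics/sidec.png",cv2.resize(c,None,fx=5,fy=5,interpolation=cv2.INTER_CUBIC))
E
```

```text
jig [ 5.24463e+02  1.30340e+02 -4.30000e-02] [[-0.0, -0.4], [0.2, -0.7], [-0.0, 0.6], [-0.2, 0.5]]
rack [ 4.90249e+02 -1.23338e+02  1.96000e-01] [[-0.2, -0.1], [0.1, -0.7], [0.3, 0.5], [-0.2, 0.3]]
left [[28.5, 58.8], [28.0, 44.3], [-27.0, 44.0], [-27.6, 58.6]]
mid [[27.6, 12.0], [26.4, -12.3], [-27.1, -11.9], [-27.9, 12.6]]
right [[26.8, -42.6], [26.8, -63.5], [-28.1, -61.5], [-28.7, -41.7]]
fenceL [-0.5 33. ] [-0.3 34.1]
fencetopR [1.5 2.7] [1.7 3.5]
faceR [ 2.  -3.9] [ 2.1 -3.1]
stopL [  2.9 -17.7] [  3. -17.]
stopR0 [-24.9 -54.7] [-24.9 -54.2]
stopR [  5.5 -57.4] [  5.7 -56.9]
(35, 60) [ 86. 156.]
(6, 60) [138. 159.]
(0, 54) [151. 160.]
(0, 15) [160. 163.]
(-21, 54) [188. 163.]
(-27, 60) [198. 163.]
(-26, 54) [197. 163.]
(-32, 60) [207. 164.]
```

View pics/sidec.png

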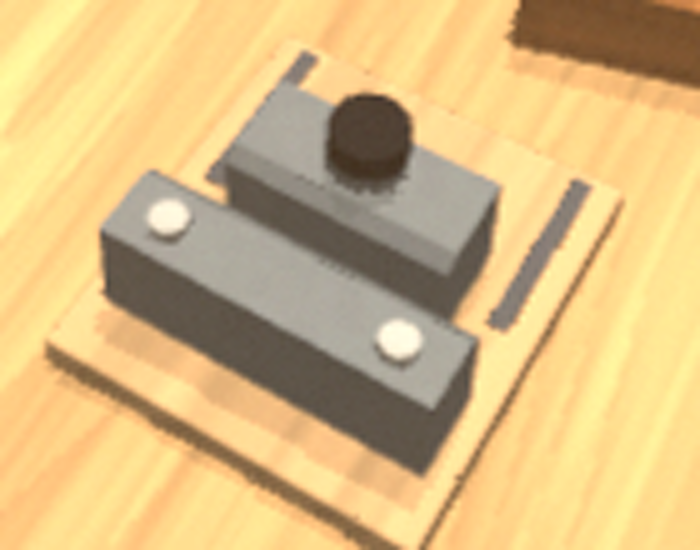

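In the rack frame the thicknesses read: left 14.5 mm (thin), middle 24 mm (thick), right 20 mm (mid). The side crop shows the fence in front, the stop with its chamfer and knob behind, and a narrow gap between them. The gap measures about 16–18 mm, so I'll try mid first, then thin.

```bash
cat >> h.py <<'E'
from scipy.spatial.transform import Rotation as Ro
def go(x,y,z,yaw):
    "tool-frame increment (cm, deg) to TCP x,y,z mm with tool y at world angle yaw, pointing down"
    from bench import bot
    o=bot.get_obs(); q=Ro.from_quat(o["tcp_rot"])
    out=[]
    cs=[]
    for s in(0,np.pi):
        ty=np.array([np.cos(yaw+s),np.sin(yaw+s),0]);tz=np.array([0,0,-1.]);tx=np.cross(ty,tz)
        cs.append((q.inv()*Ro.from_matrix(np.c_[tx,ty,tz])).as_rotvec(degrees=True))
    r=min(cs,key=np.linalg.norm)
    print("xyz cm",(q.inv().apply(np.array([x,y,z])-o["position"])/10).round(2),"rot",r.round(1),"| t",round(o["t"],2),"pos",o["position"].round(1),"F",o["force"].round(1),"w",round(o["grip_width"],1))
J=np.array([524.46,130.34,-.043]);R=np.array([490.25,-123.34,.196])
def rk(x,y): return tf(R,[(x,y,0)])[0][:2]
def jg(x,y): return tf(J,[(x,y,0)])[0][:2]
E
python3 -c "
from h import *
print(rk(-.8,-52.2),jg(0,-9));go(*rk(-.8,-52.2),190,.196)"
```

```text
[ 499.63113602 -174.69634612] [524.07311925 121.34831922]
xyz cm [-52.89 -57.65   0.58] rot [-0.1  0.  57. ] | t 0.1 pos [222.2 556.8 194.9] F [-0.3 -0.1 -0.9] w 92.8
```

Call:
{"fn": "arm_command", "kwargs": {"increments": [{"x": -52.9, "y": -57.65, "z": 0.5, "rz": 57}, {"x": -52.9, "y": -57.65, "z": 0.5, "rz": 57}, {"x": -52.9, "y": -57.65, "z": 0.5, "rz": 57}, {"x": -52.9, "y": -57.65, "z": 0.5, "rz": 57}, {"x": -52.9, "y": -57.65, "z": 0.5, "rz": 57}, {"x": -52.9, "y": -57.65, "z": 0.5, "rz": 57}, {"x": -52.9, "y": -57.65, "z": 0.5, "rz": 57}, {"x": -52.9, "y": -57.65, "z": 0.5, "rz": 57}, {"x": -52.9, "y": -57.65, "z": 0.5, "rz": 57}, {"x": -52.9, "y": -57.65, "z": 0.5, "rz": 57}, {"x": -52.9, "y": -57.65, "z": 0.5, "rz": 57}, {"x": -52.9, "y": -57.65, "z": 0.5, "rz": 57}]}}

```text
schema error: expected keys x, y, z, rx, ry, rz, hand
```

```bash
python3 -c "
from h import *
go(*rk(-.8,-52.2),190,.196)"
```

```text
xyz cm [-52.89 -57.65   0.58] rot [-0.1  0.  57. ] | t 0.1 pos [222.2 556.8 194.9] F [-0.3 -0.1 -0.9] w 92.8
```

All seven keys are required in each row.

Call:
{"fn": "arm_command", "kwargs": {"increments": [{"x": -52.9, "y": -57.65, "z": 0.5, "rx": 0, "ry": 0, "rz": 57, "hand": 0}, {"x": -52.9, "y": -57.65, "z": 0.5, "rx": 0, "ry": 0, "rz": 57, "hand": 0}, {"x": -52.9, "y": -57.65, "z": 0.5, "rx": 0, "ry": 0, "rz": 57, "hand": 0}, {"x": -52.9, "y": -57.65, "z": 0.5, "rx": 0, "ry": 0, "rz": 57, "hand": 0}, {"x": -52.9, "y": -57.65, "z": 0.5, "rx": 0, "ry": 0, "rz": 57, "hand": 0}, {"x": -52.9, "y": -57.65, "z": 0.5, "rx": 0, "ry": 0, "rz": 57, "hand": 0}, {"x": -52.9, "y": -57.65, "z": 0.5, "rx": 0, "ry": 0, "rz": 57, "hand": 0}, {"x": -52.9, "y": -57.65, "z": 0.5, "rx": 0, "ry": 0, "rz": 57, "hand": 0}, {"x": -52.9, "y": -57.65, "z": 0.5, "rx": 0, "ry": 0, "rz": 57, "hand": 0}, {"x": -52.9, "y": -57.65, "z": 0.5, "rx": 0, "ry": 0, "rz": 57, "hand": 0}, {"x": -52.9, "y": -57.65, "z": 0.5, "rx": 0, "ry": 0, "rz": 57, "hand": 0}, {"x": -52.9, "y": -57.65, "z": 0.5, "rx": 0, "ry": 0, "rz": 57, "hand": 0}]}}

```text
t: 1.6
position: [488.3, -146.2, 190.7]
tcp_rot: [0.635, 0.773, -0.001, 0.0]
force: [0.2, 0.1, 0.6]
grip_width: 92.9
```

```bash
python3 -c "
from h import *
go(*rk(-.8,-52.2),190,.196)"
```

```text
xyz cm [-3.02  0.55  0.07] rot [-0.1  0.1 -0. ] | t 1.6 pos [ 488.3 -146.2  190.7] F [0.2 0.1 0.6] w 92.9
```

Call:
{"fn": "arm_command", "kwargs": {"increments": [{"x": -3.0, "y": 0.55, "z": 0, "rx": 0, "ry": 0, "rz": 0, "hand": 0}, {"x": -3.0, "y": 0.55, "z": 0, "rx": 0, "ry": 0, "rz": 0, "hand": 0}, {"x": -3.0, "y": 0.55, "z": 3, "rx": 0, "ry": 0, "rz": 0, "hand": 0}, {"x": -3.0, "y": 0.55, "z": 6, "rx": 0, "ry": 0, "rz": 0, "hand": 0}, {"x": -3.0, "y": 0.55, "z": 8.5, "rx": 0, "ry": 0, "rz": 0, "hand": 0}, {"x": -3.0, "y": 0.55, "z": 10, "rx": 0, "ry": 0, "rz": 0, "hand": 0}, {"x": -3.0, "y": 0.55, "z": 10, "rx": 0, "ry": 0, "rz": 0, "hand": 0}]}}

```text
t: 2.48
position: [498.5, -173.6, 89.7]
tcp_rot: [0.634, 0.773, -0.001, -0.001]
force: [-0.7, 0.4, 0.7]
grip_width: 92.9
```

```bash
python3 -c "
from h import *
go(*rk(-.8,-52.2),90,.196)
from bench import bot;import cv2
for n,(a,b,c,d) in dict(top=(200,300,320,440),side=(110,270,360,480)).items():
    im=bot.snapshot(n)['color'][a:b,c:d,::-1];cv2.imwrite(f'pics/{n}1.png',cv2.resize(cv2.convertScaleAbs(im,alpha=1.6),None,fx=3,fy=3))
i=[cv2.imread(f'pics/{n}1.png') for n in('top','side')]
h=max(k.shape[0] for k in i);cv2.imwrite('pics/both1.png',cv2.hconcat([cv2.copyMakeBorder(k,0,h-k.shape[0],0,0,0) for k in i]))"
```

```text
xyz cm [-0.13  0.09 -0.03] rot [-0.2 -0.   0. ] | t 2.48 pos [ 498.5 -173.6   89.7] F [-0.7  0.4  0.7] w 92.9
```

View pics/both1.png

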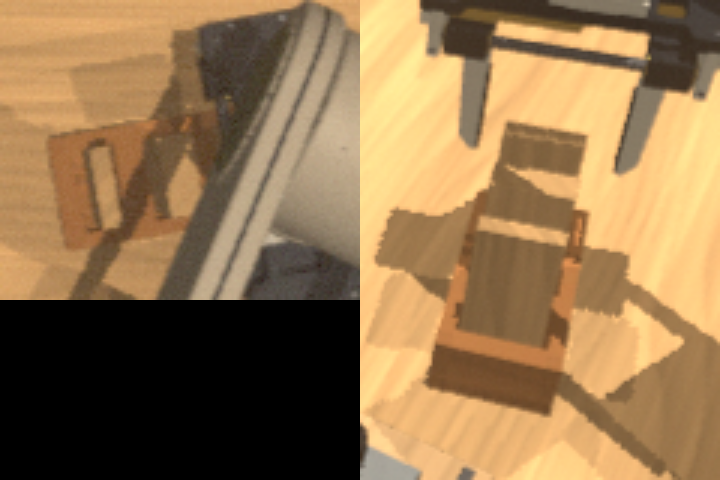

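The fingers (side crop, tips near (472,145) and (625,170)) straddle the far packer. The top view is blocked by the arm. I'll close and lift.

Call:
{"fn": "arm_command", "kwargs": {"increments": [{"x": -0.13, "y": 0.09, "z": 0, "rx": 0, "ry": 0, "rz": 0, "hand": 0}, {"x": -0.13, "y": 0.09, "z": 0, "rx": 0, "ry": 0, "rz": 0, "hand": 1}, {"x": -0.13, "y": 0.09, "z": 0, "rx": 0, "ry": 0, "rz": 0, "hand": 1}, {"x": -0.13, "y": 0.09, "z": 0, "rx": 0, "ry": 0, "rz": 0, "hand": 1}, {"x": -0.13, "y": 0.09, "z": 0, "rx": 0, "ry": 0, "rz": 0, "hand": 1}, {"x": -0.13, "y": 0.09, "z": 0, "rx": 0, "ry": 0, "rz": 0, "hand": 1}, {"x": -0.13, "y": 0.09, "z": 0, "rx": 0, "ry": 0, "rz": 0, "hand": 1}]}}

```text
t: 3.45
position: [501.1, -175.6, 91.7]
tcp_rot: [0.634, 0.773, -0.001, 0.001]
force: [-0.7, 0.5, 0.4]
grip_width: 56.0
```

Call:
{"fn": "arm_command", "kwargs": {"increments": [{"x": 0, "y": 0, "z": -3, "rx": 0, "ry": 0, "rz": 0, "hand": 1}, {"x": 0, "y": 0, "z": -6, "rx": 0, "ry": 0, "rz": 0, "hand": 1}, {"x": 0, "y": 0, "z": -9, "rx": 0, "ry": 0, "rz": 0, "hand": 1}, {"x": 0, "y": 0, "z": -11, "rx": 0, "ry": 0, "rz": 0, "hand": 1}, {"x": 0, "y": 0, "z": -11, "rx": 0, "ry": 0, "rz": 0, "hand": 1}]}}

```text
t: 4.08
position: [502.1, -175.9, 203.3]
tcp_rot: [0.634, 0.773, -0.0, 0.002]
force: [-0.4, -0.1, -0.4]
grip_width: 55.5
```

```bash
python3 -c "
from h import *
go(*jg(0,-9),200,-.043)
from bench import bot
for i in range(3): print(bot.get_obs()['position'].round(2))"
```

```text
xyz cm [28.73  7.95  0.25] rot [ 0.2  0.2 13.7] | t 4.08 pos [ 502.1 -175.9  203.3] F [-0.4 -0.1 -0.4] w 55.5
[ 502.06 -175.89  203.26]
[ 502.06 -175.89  203.26]
[ 502.06 -175.89  203.26]
```

Call:
{"fn": "arm_command", "kwargs": {"increments": [{"x": 28.7, "y": 7.95, "z": 0.5, "rx": 0.2, "ry": 0.2, "rz": 13.7, "hand": 1}, {"x": 28.7, "y": 7.95, "z": 0.5, "rx": 0.2, "ry": 0.2, "rz": 13.7, "hand": 1}, {"x": 28.7, "y": 7.95, "z": 0.5, "rx": 0.2, "ry": 0.2, "rz": 13.7, "hand": 1}, {"x": 28.7, "y": 7.95, "z": 0.5, "rx": 0.2, "ry": 0.2, "rz": 13.7, "hand": 1}, {"x": 28.7, "y": 7.95, "z": 0.5, "rx": 0.2, "ry": 0.2, "rz": 13.7, "hand": 1}, {"x": 28.7, "y": 7.95, "z": 0.5, "rx": 0.2, "ry": 0.2, "rz": 13.7, "hand": 1}, {"x": 28.7, "y": 7.95, "z": 2, "rx": 0.2, "ry": 0.2, "rz": 13.7, "hand": 1}, {"x": 28.7, "y": 7.95, "z": 3, "rx": 0.2, "ry": 0.2, "rz": 13.7, "hand": 1}, {"x": 28.7, "y": 7.95, "z": 3, "rx": 0.2, "ry": 0.2, "rz": 13.7, "hand": 1}]}}

```text
t: 5.2
position: [523.0, 119.6, 170.3]
tcp_rot: [0.723, 0.691, -0.002, -0.001]
force: [-0.4, -0.1, -0.9]
grip_width: 56.0
```

```bash
python3 -c "
from h import *
go(*jg(0,-9),150,-.043)
from bench import bot;import cv2
i=[]
for n,(a,b,c,d) in dict(top=(190,300,220,340),side=(190,340,270,420)).items():
    im=bot.snapshot(n)['color'][a:b,c:d,::-1];i.append(cv2.resize(cv2.convertScaleAbs(im,alpha=1.8),(400,int(400*(b-a)/(d-c))),interpolation=cv2.INTER_CUBIC))
h=max(k.shape[0] for k in i);cv2.imwrite('pics/both2.png',cv2.hconcat([cv2.copyMakeBorder(k,0,h-k.shape[0],0,0,0) for k in i]))"
```

```text
xyz cm [0.18 0.1  2.03] rot [-0.2  0.  -0.1] | t 5.2 pos [523.  119.6 170.3] F [-0.4 -0.1 -0.9] w 56.0
```

View pics/both2.png

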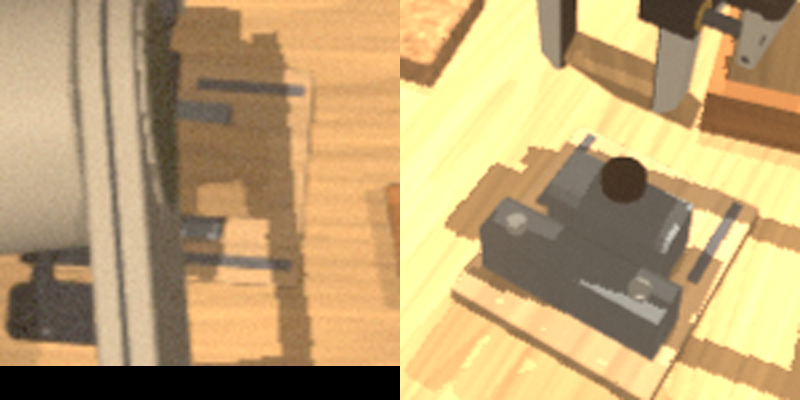

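The side crop shows the two fingers with a brown plate between them, but it doesn't seem to hang below the tips as expected. I'll check the projection against the full view.

```bash
python3 -c "
from h import *
c=cam('side')
from bench import bot;import cv2
im=bot.snapshot('side')['color'][:,:,::-1].copy()
P=np.array([523,120,0])
for z in(90,170,210):
  for dx in(-28,28):
    u=proj(c,P+[dx,-dx*.043,z])[0]; print(z,dx,u.round(0))
cv2.imwrite('pics/s3.png',cv2.resize(cv2.convertScaleAbs(im[60:300,240:500],alpha=1.6),None,fx=2.5,fy=2.5))"
```

```text
90 -28 [362. 269.]
90 28 [333. 255.]
170 -28 [365. 238.]
170 28 [333. 223.]
210 -28 [367. 219.]
210 28 [334. 205.]
```

View pics/s3.png

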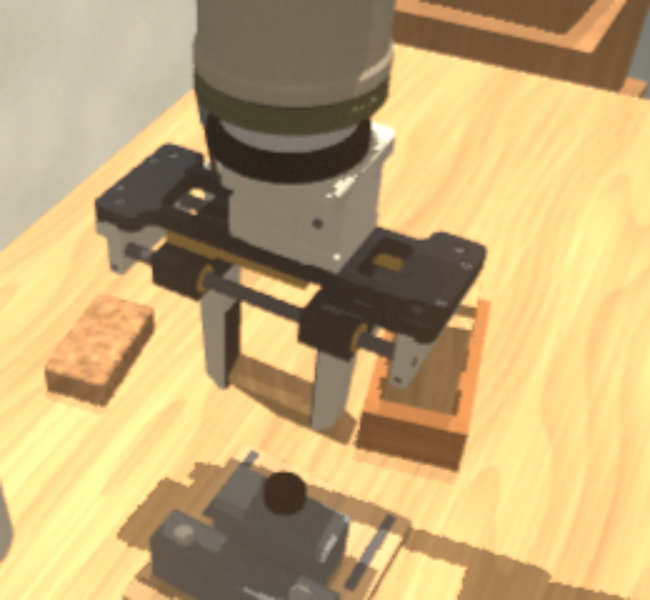

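The fingers read 56 mm but I can't see a packer below them. I'll check the rack from above and zoom in on the fingers.

```bash
python3 -c "
from h import *
from bench import bot;import cv2
s=bot.snapshot('side')['color'][:,:,::-1];t=bot.snapshot('top')['color'][:,:,::-1]
print(proj(cam('side'),np.array([498.5,-173.6,90])),bot.get_obs()['grip_width'],bot.get_obs()['force'])
a=cv2.resize(cv2.convertScaleAbs(s[150:250,310:450],alpha=2.2),(700,500),interpolation=cv2.INTER_CUBIC)[:, :420]
b=cv2.resize(cv2.convertScaleAbs(t[220:300,325:420],alpha=1.6),(380,320),interpolation=cv2.INTER_CUBIC)
cv2.imwrite('pics/z4.png',cv2.hconcat([a,cv2.copyMakeBorder(b,0,180,0,0,0)]))"
```

```text
[[419.65661998 169.4882535 ]] 55.49259974395703 [-0.0420731  -0.81275413 -1.48077958]
```

View pics/z4.png

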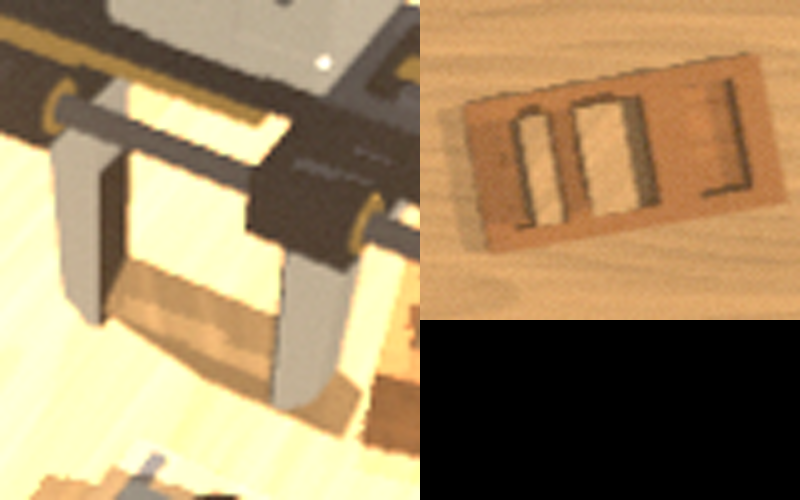

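The right pocket is empty, so the mid packer did come out. The thick packer has moved within its pocket. The brown patch between the fingers could be the packer, swung round, or a shadow. I'll raise the arm 5 cm and see whether the patch follows.

Call:
{"fn": "arm_command", "kwargs": {"increments": [{"x": 0, "y": 0, "z": -3, "rx": 0, "ry": 0, "rz": 0, "hand": 1}, {"x": 0, "y": 0, "z": -6, "rx": 0, "ry": 0, "rz": 0, "hand": 1}, {"x": 0, "y": 0, "z": -6, "rx": 0, "ry": 0, "rz": 0, "hand": 1}]}}

```text
t: 5.82
position: [526.6, 120.8, 236.6]
tcp_rot: [0.722, 0.691, 0.003, 0.002]
force: [0.4, 0.2, -0.9]
grip_width: 55.7
```

```bash
python3 -c "
from h import *
from bench import bot;import cv2
S=bot.snapshot('side');T=bot.snapshot('top');s=S['color'][:,:,::-1];t=T['color'][:,:,::-1]
print('cam moved?',abs(S['t']-np.load('side.npz')['t']).max(),abs(T['t']-np.load('top.npz')['t']).max())
o=bot.get_obs();print(o['position'],o['grip_width'],o['force'])
for uv in[(331,213),(380,237)]: print(ray(cam('side'),uv,0),ray(cam('side'),uv,170))
a=cv2.resize(cv2.convertScaleAbs(s[130:290,280:440],alpha=2),(420,420),interpolation=cv2.INTER_CUBIC)
b=cv2.resize(cv2.convertScaleAbs(t[150:310,200:350],alpha=1.8),(380,405),interpolation=cv2.INTER_CUBIC)
cv2.imwrite('pics/z5.png',cv2.hconcat([a,cv2.copyMakeBorder(b,0,15,0,0,0)]))"
```

```text
cam moved? 0.0 0.0
[524.71204949 120.62145345 232.82016705] 55.44559015037342 [ 0.15899543  0.05167929 -1.43085133]
[643.59789239 -44.7062604    0.        ] [564.65281327 101.17014829 170.        ]
[520.07942168 -32.92549092   0.        ] [476.47426393 109.58031688 170.        ]
```

View pics/z5.png

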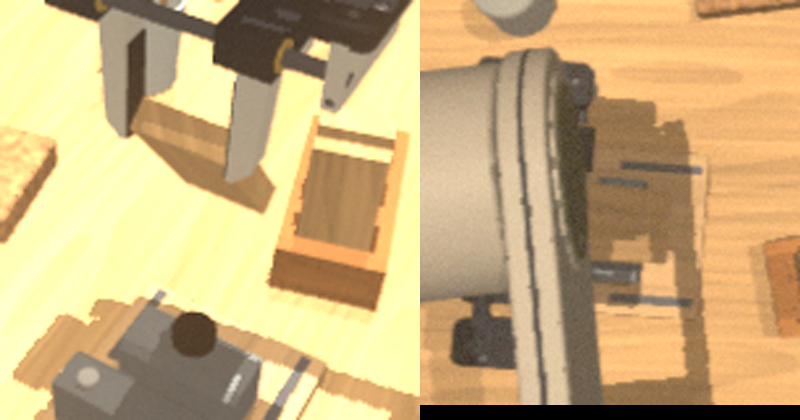

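The patch follows the hand, so the packer is held but has swung about the grip axis with its foot towards −y. At the end of the lift its foot was at z≈120, below the neighbours' tops at 130, so the sideways move hit them. That was my error. I'll fit the tilt.

```bash
cat > tilt.py <<'E'
from h import *
c=cam('side')
def corners(tcp,yaw,a,s,th=19):
    ex=np.array([np.cos(yaw),np.sin(yaw),0]);ey=np.array([-np.sin(yaw),np.cos(yaw),0]);ez=np.array([0,0,1.])
    L=-np.cos(a)*ez-np.sin(a)*ey; N=np.cos(a)*ey-np.sin(a)*ez   # L: pivot->foot, a>0 foot towards -y
    p=np.array(tcp)+19*ez
    return {(i,j,k):p+ex*28*i+N*th/2*j+L*(s if k else s-120) for i in(-1,1) for j in(-1,1) for k in(0,1)}
if __name__=="__main__":
    obs=np.array([(384.8,202.4),(381,211),(350.5,199.7),(329.5,178.8)])
    tcp=[525,120.7,234]
    best=[]
    for a in np.arange(-150,151,5):
        for s in(60,80,99,115):
            P=proj(c,np.array(list(corners(tcp,-.043,np.radians(a),s).values())))
            hull=__import__('cv2').convexHull(P.astype(np.float32)).reshape(-1,2)
            e=np.mean([np.abs(np.linalg.norm(hull-o,axis=1)).min() for o in obs]); best.append((e,a,s))
    print([tuple(np.round(b,1).tolist()) for b in sorted(best)[:6]])
    b=sorted(best)[0]
    for k,v in corners(tcp,-.043,np.radians(b[1]),b[2]).items(): print(k,v.round(0),proj(c,v)[0].round(0))
E
python3 tilt.py
```

```text
[(2.8, 40.0, 99.0), (4.2, 40.0, 115.0), (5.1, 40.0, 80.0), (5.9, 35.0, 99.0), (5.9, 45.0, 99.0), (6.0, 50.0, 99.0)]
(-1, -1, 0) [497. 128. 275.] [367. 187.]
(-1, -1, 1) [494.  51. 183.] [385. 203.]
(-1, 1, 0) [498. 143. 263.] [361. 201.]
(-1, 1, 1) [495.  66. 171.] [381. 214.]
(1, -1, 0) [553. 126. 275.] [330. 173.]
(1, -1, 1) [550.  49. 183.] [354. 191.]
(1, 1, 0) [554. 140. 263.] [324. 186.]
(1, 1, 1) [551.  63. 171.] [350. 201.]
```

The fit gives a 40° tilt with the foot towards −y and no slip along the length. I'll swing it back by easing it against the rack's +y outer end wall, which is fixed. First I hover beside it.

```bash
python3 -c "
from h import *
print(rk(0,180));go(*rk(0,180),180,.196)"
```

```text
[455.19545259  53.21361425]
xyz cm [-7.04 -6.65  5.27] rot [  0.   -0.  -13.7] | t 5.92 pos [524.7 120.6 232.8] F [ 0.2  0.1 -1.4] w 55.4
```

Call:
{"fn": "arm_command", "kwargs": {"increments": [{"x": -3.5, "y": -3.3, "z": 2.6, "rx": 0, "ry": 0, "rz": -7, "hand": 1}, {"x": -7.0, "y": -6.6, "z": 5.2, "rx": 0, "ry": 0, "rz": -13.7, "hand": 1}, {"x": -7.0, "y": -6.6, "z": 5.2, "rx": 0, "ry": 0, "rz": -13.7, "hand": 1}, {"x": -7.0, "y": -6.6, "z": 7.5, "rx": 0, "ry": 0, "rz": -13.7, "hand": 1}, {"x": -7.0, "y": -6.6, "z": 10, "rx": 0, "ry": 0, "rz": -13.7, "hand": 1}, {"x": -7.0, "y": -6.6, "z": 12.5, "rx": 0, "ry": 0, "rz": -13.7, "hand": 1}, {"x": -7.0, "y": -6.6, "z": 14.4, "rx": 0, "ry": 0, "rz": -13.7, "hand": 1}, {"x": -7.0, "y": -6.6, "z": 14.4, "rx": 0, "ry": 0, "rz": -13.7, "hand": 1}]}}

```text
t: 6.92
position: [454.6, 54.0, 86.9]
tcp_rot: [0.635, 0.773, -0.001, -0.001]
force: [-0.3, 0.4, 0.1]
grip_width: 55.8
```

```bash
python3 -c "
from h import *
go(*rk(0,94),88,.196)"
```

```text
xyz cm [-8.69  0.05 -0.12] rot [-0.1 -0.1 -0.1] | t 6.92 pos [454.6  54.   86.9] F [-0.3  0.4  0.1] w 55.8
```

Slow sweep towards the wall, about 8 mm per row.

Call:
{"fn": "arm_command", "kwargs": {"increments": [{"x": -1.5, "y": 0, "z": -0.1, "rx": 0, "ry": 0, "rz": 0, "hand": 1}, {"x": -2.5, "y": 0, "z": -0.1, "rx": 0, "ry": 0, "rz": 0, "hand": 1}, {"x": -3.3, "y": 0, "z": -0.1, "rx": 0, "ry": 0, "rz": 0, "hand": 1}, {"x": -4.1, "y": 0, "z": -0.1, "rx": 0, "ry": 0, "rz": 0, "hand": 1}, {"x": -4.9, "y": 0, "z": -0.1, "rx": 0, "ry": 0, "rz": 0, "hand": 1}, {"x": -5.7, "y": 0, "z": -0.1, "rx": 0, "ry": 0, "rz": 0, "hand": 1}, {"x": -6.5, "y": 0, "z": -0.1, "rx": 0, "ry": 0, "rz": 0, "hand": 1}, {"x": -7.3, "y": 0, "z": -0.1, "rx": 0, "ry": 0, "rz": 0, "hand": 1}, {"x": -8.0, "y": 0, "z": -0.1, "rx": 0, "ry": 0, "rz": 0, "hand": 1}, {"x": -8.5, "y": 0, "z": -0.1, "rx": 0, "ry": 0, "rz": 0, "hand": 1}, {"x": -8.5, "y": 0, "z": -0.1, "rx": 0, "ry": 0, "rz": 0, "hand": 1}]}}

```text
t: 8.3
position: [471.0, -29.9, 87.7]
tcp_rot: [0.635, 0.772, -0.001, -0.001]
force: [-0.8, 2.3, 0.2]
grip_width: 55.4
```

```bash
python3 -c "
from h import *
go(*rk(0,94),88,.196)
from bench import bot;import cv2
o=bot.get_obs();s=bot.snapshot('side')['color'][:,:,::-1];t=bot.snapshot('top')['color'][:,:,::-1]
from tilt import corners
a=s[130:290,300:460].copy();
a=cv2.resize(cv2.convertScaleAbs(a,alpha=2),(420,420),interpolation=cv2.INTER_CUBIC)
for v in corners(o['position'],.196,0,99).values():
    u=(proj(cam('side'),v)[0]-[300,130])*2.625; cv2.circle(a,tuple(int(q) for q in u),2,(0,0,255),-1)
b=cv2.resize(cv2.convertScaleAbs(t[200:310,280:420],alpha=1.8),(380,299),interpolation=cv2.INTER_CUBIC)
cv2.imwrite('pics/z6.png',cv2.hconcat([a,cv2.copyMakeBorder(b,0,121,0,0,0)]))"
```

```text
xyz cm [-0.14  0.07 -0.03] rot [-0.2 -0.1 -0.1] | t 8.3 pos [471.  -29.9  87.7] F [-0.8  2.3  0.2] w 55.4
```

View pics/z6.png

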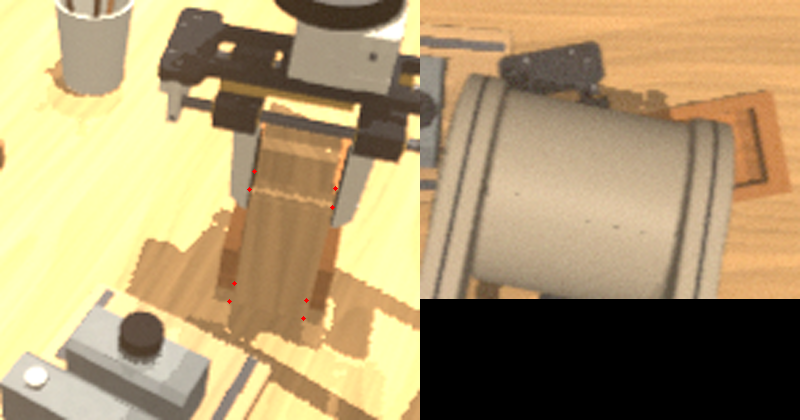

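The packer is back upright. Its face edges match the predicted dots at about (250,190)–(332,207), and the wall contact force is 2.3 N. I'll push 2 mm more to square it up, then lift clear with gentle motion.

Call:
{"fn": "arm_command", "kwargs": {"increments": [{"x": -0.2, "y": 0.05, "z": 0, "rx": 0, "ry": 0, "rz": 0, "hand": 1}, {"x": -0.2, "y": 0.05, "z": 0, "rx": 0, "ry": 0, "rz": 0, "hand": 1}, {"x": 0.6, "y": 0, "z": -0.1, "rx": 0, "ry": 0, "rz": 0, "hand": 1}, {"x": 1.0, "y": 0, "z": -2, "rx": 0, "ry": 0, "rz": 0, "hand": 1}, {"x": 1.0, "y": 0, "z": -5, "rx": 0, "ry": 0, "rz": 0, "hand": 1}, {"x": 1.0, "y": 0, "z": -8, "rx": 0, "ry": 0, "rz": 0, "hand": 1}, {"x": 1.0, "y": 0, "z": -10.5, "rx": 0, "ry": 0, "rz": 0, "hand": 1}, {"x": 1.0, "y": 0, "z": -11, "rx": 0, "ry": 0, "rz": 0, "hand": 1}]}}

```text
t: 9.4
position: [470.6, -19.9, 199.7]
tcp_rot: [0.635, 0.773, 0.0, 0.001]
force: [-0.5, 0.6, -1.4]
grip_width: 55.8
```

```bash
python3 -c "
from h import *
go(*jg(0,-9),170,-.043)"
```

```text
xyz cm [12.82  7.98  2.97] rot [ 0.   0.  13.6] | t 9.4 pos [470.6 -19.9 199.7] F [-0.5  0.6 -1.4] w 55.8
```

Call:
{"fn": "arm_command", "kwargs": {"increments": [{"x": 1.5, "y": 1.0, "z": 0, "rx": 0, "ry": 0, "rz": 2, "hand": 1}, {"x": 4.5, "y": 3, "z": 0, "rx": 0, "ry": 0, "rz": 5, "hand": 1}, {"x": 7.5, "y": 5, "z": 0, "rx": 0, "ry": 0, "rz": 8, "hand": 1}, {"x": 10.5, "y": 7, "z": 0.5, "rx": 0, "ry": 0, "rz": 11, "hand": 1}, {"x": 12.3, "y": 7.8, "z": 1.5, "rx": 0, "ry": 0, "rz": 13.6, "hand": 1}, {"x": 12.8, "y": 8.0, "z": 3, "rx": 0, "ry": 0, "rz": 13.6, "hand": 1}, {"x": 12.8, "y": 8.0, "z": 3, "rx": 0, "ry": 0, "rz": 13.6, "hand": 1}, {"x": 12.8, "y": 8.0, "z": 3, "rx": 0, "ry": 0, "rz": 13.6, "hand": 1}]}}

```text
t: 10.4
position: [524.1, 120.4, 169.5]
tcp_rot: [0.722, 0.692, -0.0, 0.001]
force: [-0.1, -0.8, 0.5]
grip_width: 55.8
```

```bash
python3 -c "
from h import *
go(*jg(0,-9),144,-.043)
from bench import bot;import cv2
from tilt import corners
o=bot.get_obs();s=bot.snapshot('side');np.save('s7.npy',s['color']);s=s['color'][:,:,::-1]
for k,v in corners(o['position'],-.043,0,99).items(): print(k,proj(cam('side'),v)[0].round(1))
a=cv2.resize(cv2.convertScaleAbs(s[180:330,280:420],alpha=1.8),(700,750),interpolation=cv2.INTER_CUBIC)[:600]
cv2.imwrite('pics/z7.png',a)"
```

```text
xyz cm [ 0.1  -0.01  2.55] rot [0.  0.1 0. ] | t 10.4 pos [524.1 120.4 169.5] F [-0.1 -0.8  0.5] w 55.8
(-1, -1, 0) [369.5 215.2]
(-1, -1, 1) [364.  265.3]
(-1, 1, 0) [363.4 223.5]
(-1, 1, 1) [358.6 273.4]
(1, -1, 0) [336.  201.2]
(1, -1, 1) [335.  251.3]
(1, 1, 0) [329.4 208.8]
(1, 1, 1) [329.3 258.9]
```

View pics/z7.png

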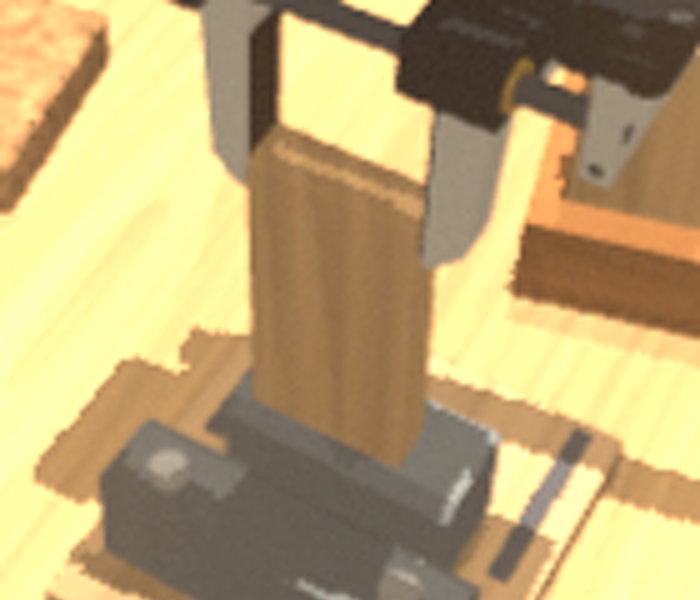

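The packer hangs upright. Its foot corners at (331,259) and (361,273) match the predicted (329,259) and (359,273). I'll lower it with force checks.

Call:
{"fn": "arm_command", "kwargs": {"increments": [{"x": 0.1, "y": 0, "z": 1, "rx": 0, "ry": 0, "rz": 0, "hand": 1}, {"x": 0.1, "y": 0, "z": 2, "rx": 0, "ry": 0, "rz": 0, "hand": 1}, {"x": 0.1, "y": 0, "z": 2.7, "rx": 0, "ry": 0, "rz": 0, "hand": 1}, {"x": 0.1, "y": 0, "z": 3.0, "rx": 0, "ry": 0, "rz": 0, "hand": 1}, {"x": 0.1, "y": 0, "z": 3.2, "rx": 0, "ry": 0, "rz": 0, "hand": 1}, {"x": 0.1, "y": 0, "z": 3.2, "rx": 0, "ry": 0, "rz": 0, "hand": 1}]}}

```text
t: 11.2
position: [524.5, 121.8, 140.2]
tcp_rot: [0.722, 0.692, 0.001, 0.001]
force: [-9.1, 1.1, 16.8]
grip_width: 55.7
```

```bash
python3 -c "
from h import *
from bench import bot
go(*jg(0,-9),137.5,-.043)
print(bot.get_obs()['torque'],bot.get_obs()['force'])
bot.snapshot('side');print(bot.get_obs()['torque'],bot.get_obs()['force'],bot.get_obs()['position'])"
```

```text
xyz cm [-0.05 -0.04  0.27] rot [0.1 0.  0. ] | t 11.2 pos [524.5 121.8 140.2] F [-9.1  1.1 16.8] w 55.7
[-0.07797155  2.30308356 -0.10257738] [-9.05458216  1.12941409 16.82631109]
[-0.0620073   2.30054633 -0.09417202] [-7.34676372  1.52395336 15.02788398] [524.52416137 121.83273933 140.18478884]
```

The packer stops with its foot at about 60 mm at 17 N, pushed slightly +y. That suggests it is off-centre and riding the stop's lead-in. I'll check the jig fit against the side camera's fence and stop corners.

```bash
python3 -c "
from h import *
c=cam('side');t=cam('top')
f=lambda l:np.array(l)/5+[280,230]-.4
ob=f([(150,170),(103,232),(432,410),(475,342)])
X=[(65,6,60),(65,35,60),(-65,35,60),(-65,6,60)]
print('fence obs',ob.round(1).tolist(),'pred',proj(c,tf(J,X)).round(1).tolist())
p,r=fit(c,X,ob,J);print('fit side fence',p.round(3),r.round(1).tolist())
# stop top edges, side: back-left, front-left(chamfer top), front-right, back-right
os=f([(285,90),(232,152),(450,277-30),(498,188)])
def F(q): 
    g=q[3]; return (proj(c,tf(q[:3],[(45,-g-40,60),(45,-g-6,60),(-45,-g-6,60),(-45,-g-40,60)]))-os).ravel()
q=least_squares(lambda q:np.r_[F(q),(proj(c,tf(q[:3],X))-ob).ravel()],np.r_[p,17],x_scale=[10,10,.1,5]);print('joint side',q.x.round(3),q.fun.round(1))
# top: fence top edge line points & stop (crop4)
h=lambda l:np.array(l)/4+[225,195]-.375
of=h([(95,58),(76,290),(128,293)]);ot=h([(187,101),(252,103),(240,265),(178,263)])
XF=[(65,35,60),(-65,35,60),(-65,6,60)]
def G(q):
    g=q[3]; return np.r_[(proj(t,tf(q[:3],XF))-of).ravel(),(proj(t,tf(q[:3],[(45,-g-6,60),(45,-g-40,60),(-45,-g-40,60),(-45,-g-6,60)]))-ot).ravel()]
q=least_squares(G,np.r_[J,17],x_scale=[10,10,.1,5]);print('joint top',q.x.round(3),q.fun.round(1))
"
```

```text
fence obs [[309.6, 263.6], [300.2, 276.0], [366.0, 311.6], [374.6, 298.0]] pred [[309.6, 262.7], [300.3, 274.3], [367.6, 310.3], [375.7, 296.7]]
fit side fence [ 5.24294e+02  1.33048e+02 -5.30000e-02] [[-0.5, 0.0], [-0.6, -0.8], [0.6, 0.3], [0.4, 0.3]]
joint side [ 5.24727e+02  1.33037e+02 -4.30000e-02  1.31640e+01] [-1.1 -1.4 -0.2 -1.2  1.3  2.3  0.5  0.1 -0.9  0.1 -0.8 -0.6  0.7 -0.
  0.3 -0.1]
joint top [ 5.24792e+02  1.29902e+02 -4.00000e-02  1.35210e+01] [-0.  -0.4 -0.1  0.6  0.1  0.7  0.7 -0.6 -0.3 -0.2 -0.2  0.2 -0.1 -0.3]
```

The side camera puts the fence about 3 mm further +y, which agrees with the contact. I'll back off, aim at y≈125 and lower again.

Call:
{"fn": "arm_command", "kwargs": {"increments": [{"x": 0, "y": 0, "z": -0.7, "rx": 0, "ry": 0, "rz": 0, "hand": 1}, {"x": 0.3, "y": 0, "z": -0.7, "rx": 0, "ry": 0, "rz": 0, "hand": 1}, {"x": 0.3, "y": 0, "z": -0.7, "rx": 0, "ry": 0, "rz": 0, "hand": 1}]}}

```text
t: 11.62
position: [524.6, 125.0, 146.8]
tcp_rot: [0.722, 0.692, 0.0, 0.001]
force: [0.1, 0.4, -0.8]
grip_width: 55.9
```

```bash
python3 -c "
from h import *
go(524,125,138,-.043)"
```

```text
xyz cm [-0.01 -0.06  0.88] rot [0.1 0.  0. ] | t 11.62 pos [524.6 125.  146.8] F [ 0.1  0.4 -0.8] w 55.9
```

Call:
{"fn": "arm_command", "kwargs": {"increments": [{"x": 0, "y": 0, "z": 0.4, "rx": 0, "ry": 0, "rz": 0, "hand": 1}, {"x": 0, "y": 0, "z": 0.7, "rx": 0, "ry": 0, "rz": 0, "hand": 1}, {"x": 0, "y": 0, "z": 0.9, "rx": 0, "ry": 0, "rz": 0, "hand": 1}, {"x": 0, "y": 0, "z": 1.0, "rx": 0, "ry": 0, "rz": 0, "hand": 1}]}}

```text
t: 12.12
position: [524.5, 125.1, 136.7]
tcp_rot: [0.722, 0.692, 0.0, 0.0]
force: [-1.1, 0.3, 0.9]
grip_width: 55.7
```

```bash
python3 -c "
from h import *
go(524,125,136,-.043)"
```

```text
xyz cm [-0.01 -0.05  0.07] rot [0.1 0.  0. ] | t 12.12 pos [524.5 125.1 136.7] F [-1.1  0.3  0.9] w 55.7
```

Call:
{"fn": "arm_command", "kwargs": {"increments": [{"x": 0, "y": 0, "z": 0.2, "rx": 0, "ry": 0, "rz": 0, "hand": 1}, {"x": 0, "y": 0, "z": 0.4, "rx": 0, "ry": 0, "rz": 0, "hand": 1}, {"x": 0, "y": 0, "z": 0.4, "rx": 0, "ry": 0, "rz": 0, "hand": 1}]}}

```text
t: 12.5
position: [525.1, 125.6, 136.1]
tcp_rot: [0.722, 0.692, 0.002, 0.001]
force: [-9.2, 0.8, 22.0]
grip_width: 56.1
```

Blocked at foot≈56 with 22 N and almost no side force. I'll try once more 2 mm further +y to be sure it isn't just off-centre.

Call:
{"fn": "arm_command", "kwargs": {"increments": [{"x": 0, "y": 0, "z": -0.6, "rx": 0, "ry": 0, "rz": 0, "hand": 1}, {"x": 0.2, "y": 0, "z": -0.6, "rx": 0, "ry": 0, "rz": 0, "hand": 1}, {"x": 0.2, "y": 0, "z": -0.3, "rx": 0, "ry": 0, "rz": 0, "hand": 1}, {"x": 0.2, "y": 0, "z": 0, "rx": 0, "ry": 0, "rz": 0, "hand": 1}, {"x": 0.2, "y": 0, "z": 0.2, "rx": 0, "ry": 0, "rz": 0, "hand": 1}, {"x": 0.2, "y": 0, "z": 0.2, "rx": 0, "ry": 0, "rz": 0, "hand": 1}]}}

```text
t: 13.25
position: [525.9, 127.2, 136.0]
tcp_rot: [0.722, 0.692, 0.002, 0.002]
force: [-4.3, -3.1, 16.2]
grip_width: 55.9
```

```bash
python3 -c "
from h import *
from bench import bot
go(*rk(0,-52),230,.196);print(bot.get_obs()['torque'])"
```

```text
xyz cm [-30.23  -1.23  -9.42] rot [  0.3   0.  -13.7] | t 13.25 pos [525.9 127.2 136. ] F [-4.3 -3.1 16.2] w 55.9
[-0.76756986  1.47984575 -0.04400978]
```

Now the side force reverses (−3.1 N) at the same depth, so the gap centre is near y≈125.5. Mid, and therefore thick, doesn't go in. I'll put mid back in the right pocket, lifting high enough to clear the others this time.

Call:
{"fn": "arm_command", "kwargs": {"increments": [{"x": 0, "y": 0, "z": -2, "rx": 0, "ry": 0, "rz": 0, "hand": 1}, {"x": 0, "y": 0, "z": -6, "rx": 0, "ry": 0, "rz": 0, "hand": 1}, {"x": 0, "y": 0, "z": -10, "rx": 0, "ry": 0, "rz": 0, "hand": 1}, {"x": -3, "y": -0.1, "z": -11.5, "rx": 0, "ry": 0, "rz": -1, "hand": 1}, {"x": -7, "y": -0.3, "z": -11.5, "rx": 0, "ry": 0, "rz": -3, "hand": 1}, {"x": -11, "y": -0.5, "z": -11.5, "rx": 0, "ry": 0, "rz": -5, "hand": 1}, {"x": -15, "y": -0.6, "z": -11.5, "rx": 0, "ry": 0, "rz": -7, "hand": 1}, {"x": -19, "y": -0.8, "z": -11.5, "rx": 0, "ry": 0, "rz": -9, "hand": 1}, {"x": -23, "y": -1, "z": -11.5, "rx": 0, "ry": 0, "rz": -11, "hand": 1}, {"x": -27, "y": -1.1, "z": -11.5, "rx": 0, "ry": 0, "rz": -13, "hand": 1}, {"x": -29.5, "y": -1.2, "z": -11.5, "rx": 0, "ry": 0, "rz": -13.7, "hand": 1}, {"x": -30, "y": -1.2, "z": -11.5, "rx": 0, "ry": 0, "rz": -13.7, "hand": 1}]}}

```text
t: 14.75
position: [500.0, -173.3, 249.8]
tcp_rot: [0.635, 0.772, 0.001, 0.001]
force: [-0.8, 0.5, -0.8]
grip_width: 55.5
```

```bash
python3 -c "
from h import *
from bench import bot;import cv2
from tilt import corners
p=rk(.3,-52)+[0,2];go(*p,140,.196)
o=bot.get_obs();s=bot.snapshot('side');np.save('s8.npy',s['color']);s=s['color'][:,:,::-1]
a=cv2.convertScaleAbs(s[90:250,330:490],alpha=1.8)
a=cv2.resize(a,(600,600),interpolation=cv2.INTER_CUBIC)
def dot(V,col):
    for v in V: cv2.circle(a,tuple(int(q) for q in (proj(cam('side'),v)[0]-[330,90]+.4)*3.75),3,col,-1)
dot(list(corners(o['position'],.196,0,99).values()),(0,0,255))
dot(tf(R,[(42,84,45),(42,-84,45),(-42,-84,45),(-42,84,45),(42,84,0),(-42,84,0)]),(255,0,0))
cv2.imwrite('pics/z8.png',a)"
```

```text
xyz cm [ 0.09  0.04 10.98] rot [ 0.2 -0.  -0.1] | t 14.75 pos [ 500.  -173.3  249.8] F [-0.8  0.5 -0.8] w 55.5
```

View pics/z8.png

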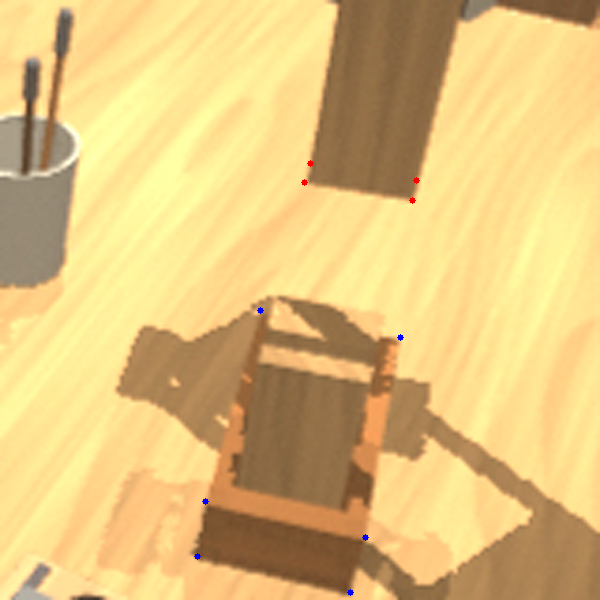

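The packer hangs upright; its foot corners at (307,185) and (410,200) match the dots. The rack also appears about 2–3 mm further +y than my fit, so I'll aim with that offset. That was my last allowed picture, so from here I measure numerically.

Call:
{"fn": "arm_command", "kwargs": {"increments": [{"x": 0.14, "y": 0.05, "z": 2, "rx": 0, "ry": 0, "rz": 0, "hand": 1}, {"x": 0.14, "y": 0.05, "z": 5, "rx": 0, "ry": 0, "rz": 0, "hand": 1}, {"x": 0.14, "y": 0.05, "z": 8, "rx": 0, "ry": 0, "rz": 0, "hand": 1}, {"x": 0.14, "y": 0.05, "z": 10.5, "rx": 0, "ry": 0, "rz": 0, "hand": 1}, {"x": 0.14, "y": 0.05, "z": 11.5, "rx": 0, "ry": 0, "rz": 0, "hand": 1}, {"x": 0.14, "y": 0.05, "z": 12.2, "rx": 0, "ry": 0, "rz": 0, "hand": 1}, {"x": 0.14, "y": 0.05, "z": 12.8, "rx": 0, "ry": 0, "rz": 0, "hand": 1}, {"x": 0.14, "y": 0.05, "z": 13.2, "rx": 0, "ry": 0, "rz": 0, "hand": 1}]}}

```text
t: 15.8
position: [501.4, -171.5, 118.3]
tcp_rot: [0.635, 0.773, 0.002, 0.002]
force: [-0.4, -0.7, -0.8]
grip_width: 55.7
```

```bash
python3 -c "
from h import *
go(*(rk(.3,-52)+[0,2.5]),90,.196)"
```

```text
xyz cm [-0.01 -0.09  2.83] rot [ 0.3  0.  -0.1] | t 15.8 pos [ 501.4 -171.5  118.3] F [-0.4 -0.7 -0.8] w 55.7
```

Inside the pocket with no force. I'll continue to the floor.

Call:
{"fn": "arm_command", "kwargs": {"increments": [{"x": 0, "y": -0.05, "z": 0.6, "rx": 0, "ry": 0, "rz": 0, "hand": 1}, {"x": 0, "y": -0.05, "z": 1.2, "rx": 0, "ry": 0, "rz": 0, "hand": 1}, {"x": 0, "y": -0.05, "z": 1.8, "rx": 0, "ry": 0, "rz": 0, "hand": 1}, {"x": 0, "y": -0.05, "z": 2.3, "rx": 0, "ry": 0, "rz": 0, "hand": 1}, {"x": 0, "y": -0.05, "z": 2.6, "rx": 0, "ry": 0, "rz": 0, "hand": 1}, {"x": 0, "y": -0.05, "z": 2.7, "rx": 0, "ry": 0, "rz": 0, "hand": 1}]}}

```text
t: 16.55
position: [500.9, -171.6, 91.2]
tcp_rot: [0.635, 0.773, 0.002, 0.002]
force: [-2.0, -0.9, 2.3]
grip_width: 55.5
```

Call:
{"fn": "arm_command", "kwargs": {"increments": [{"x": 0, "y": 0, "z": 0, "rx": 0, "ry": 0, "rz": 0, "hand": 0}, {"x": 0, "y": 0, "z": 0, "rx": 0, "ry": 0, "rz": 0, "hand": 0}, {"x": 0, "y": 0, "z": 0, "rx": 0, "ry": 0, "rz": 0, "hand": 0}, {"x": 0, "y": 0, "z": 0, "rx": 0, "ry": 0, "rz": 0, "hand": 0}, {"x": 0, "y": 0, "z": -3, "rx": 0, "ry": 0, "rz": 0, "hand": 0}, {"x": 0, "y": 0, "z": -7, "rx": 0, "ry": 0, "rz": 0, "hand": 0}, {"x": 0, "y": 0, "z": -9, "rx": 0, "ry": 0, "rz": 0, "hand": 0}, {"x": 0, "y": 0, "z": -9, "rx": 0, "ry": 0, "rz": 0, "hand": 0}]}}

```text
t: 17.55
position: [501.6, -172.1, 182.7]
tcp_rot: [0.635, 0.773, 0.002, 0.003]
force: [0.2, 0.1, -0.4]
grip_width: 92.9
```

```bash
python3 -c "
from h import *
go(*(rk(.5,51.8)+[0,2.3]),91,.196)"
```

```text
xyz cm [10.44 -0.14  9.15] rot [ 0.4  0.1 -0.1] | t 17.55 pos [ 501.6 -172.1  182.7] F [ 0.2  0.1 -0.4] w 92.9
```

Call:
{"fn": "arm_command", "kwargs": {"increments": [{"x": 5, "y": 0, "z": 0, "rx": 0.2, "ry": 0, "rz": 0, "hand": 0}, {"x": 10.4, "y": -0.14, "z": 0, "rx": 0.4, "ry": 0, "rz": 0, "hand": 0}, {"x": 10.4, "y": -0.14, "z": 0, "rx": 0.4, "ry": 0, "rz": 0, "hand": 0}, {"x": 10.4, "y": -0.14, "z": 3, "rx": 0.4, "ry": 0, "rz": 0, "hand": 0}, {"x": 10.4, "y": -0.14, "z": 6, "rx": 0.4, "ry": 0, "rz": 0, "hand": 0}, {"x": 10.4, "y": -0.14, "z": 8.5, "rx": 0.4, "ry": 0, "rz": 0, "hand": 0}, {"x": 10.4, "y": -0.14, "z": 9.2, "rx": 0.4, "ry": 0, "rz": 0, "hand": 0}, {"x": 10.4, "y": -0.14, "z": 9.2, "rx": 0.4, "ry": 0, "rz": 0, "hand": 0}]}}

```text
t: 18.55
position: [480.1, -70.7, 89.7]
tcp_rot: [0.635, 0.772, -0.001, 0.0]
force: [-0.5, 0.3, 0.7]
grip_width: 93.4
```

```bash
python3 -c "
from h import *
go(*(rk(.5,51.8)+[0,2.3]),91,.196)"
```

```text
xyz cm [ 0.05  0.06 -0.13] rot [-0.1  0.1 -0.1] | t 18.55 pos [480.1 -70.7  89.7] F [-0.5  0.3  0.7] w 93.4
```

Call:
{"fn": "arm_command", "kwargs": {"increments": [{"x": 0.05, "y": 0.05, "z": 0, "rx": 0, "ry": 0, "rz": 0, "hand": 1}, {"x": 0.05, "y": 0.05, "z": 0, "rx": 0, "ry": 0, "rz": 0, "hand": 1}, {"x": 0.05, "y": 0.05, "z": 0, "rx": 0, "ry": 0, "rz": 0, "hand": 1}, {"x": 0.05, "y": 0.05, "z": 0, "rx": 0, "ry": 0, "rz": 0, "hand": 1}, {"x": 0.05, "y": 0.05, "z": 0, "rx": 0, "ry": 0, "rz": 0, "hand": 1}, {"x": 0.05, "y": 0.05, "z": 0, "rx": 0, "ry": 0, "rz": 0, "hand": 1}, {"x": 0.05, "y": 0.05, "z": -2, "rx": 0, "ry": 0, "rz": 0, "hand": 1}, {"x": 0.05, "y": 0.05, "z": -5, "rx": 0, "ry": 0, "rz": 0, "hand": 1}, {"x": 0.05, "y": 0.05, "z": -9, "rx": 0, "ry": 0, "rz": 0, "hand": 1}, {"x": 0.05, "y": 0.05, "z": -13, "rx": 0, "ry": 0, "rz": 0, "hand": 1}, {"x": 0.05, "y": 0.05, "z": -14.5, "rx": 0, "ry": 0, "rz": 0, "hand": 1}, {"x": 0.05, "y": 0.05, "z": -14.5, "rx": 0, "ry": 0, "rz": 0, "hand": 1}]}}

```text
t: 20.05
position: [481.1, -69.9, 234.9]
tcp_rot: [0.635, 0.772, -0.001, 0.001]
force: [-0.2, -0.2, -1.3]
grip_width: 56.1
```

```bash
python3 -c "
from h import *
go(524.5,125.5,172,-.043)"
```

```text
xyz cm [18.35  8.04  6.24] rot [-0.   0.1 13.6] | t 20.05 pos [481.1 -69.9 234.9] F [-0.2 -0.2 -1.3] w 56.1
```

Call:
{"fn": "arm_command", "kwargs": {"increments": [{"x": 2, "y": 1, "z": 0, "rx": 0, "ry": 0, "rz": 2, "hand": 1}, {"x": 5, "y": 2.3, "z": 0, "rx": 0, "ry": 0, "rz": 4, "hand": 1}, {"x": 9, "y": 4, "z": 0, "rx": 0, "ry": 0, "rz": 7, "hand": 1}, {"x": 13, "y": 5.8, "z": 1, "rx": 0, "ry": 0, "rz": 10, "hand": 1}, {"x": 16.5, "y": 7.3, "z": 2, "rx": 0, "ry": 0, "rz": 13, "hand": 1}, {"x": 18.1, "y": 8, "z": 4, "rx": 0, "ry": 0, "rz": 13.6, "hand": 1}, {"x": 18.35, "y": 8.05, "z": 6.2, "rx": 0, "ry": 0, "rz": 13.6, "hand": 1}, {"x": 18.35, "y": 8.05, "z": 6.2, "rx": 0, "ry": 0, "rz": 13.6, "hand": 1}, {"x": 18.35, "y": 8.05, "z": 6.2, "rx": 0, "ry": 0, "rz": 13.6, "hand": 1}]}}

```text
t: 21.18
position: [524.2, 125.2, 171.8]
tcp_rot: [0.722, 0.692, -0.001, 0.001]
force: [-1.0, 0.6, -1.3]
grip_width: 55.8
```

```bash
python3 -c "
from h import *
from bench import bot
go(524.5,125.5,142,-.043)
# numeric check of packer foot: wood/steel boundary along a column through packer, vs prediction
from tilt import corners
o=bot.get_obs();s=bot.snapshot('side')['color'].astype(int);np.save('s9.npy',s)
C=corners(o['position'],-.043,0,99,14);P={k:proj(cam('side'),v)[0].round(1) for k,v in C.items()}
print(P)
sat=s[:,:,0]-s[:,:,2]
for u in(335,340,345,350,355): print(u,sat[225:285,u].tolist())
v=245; print('row',v,sat[v,320:375].tolist())
"
```

```text
xyz cm [0.04 0.03 2.98] rot [-0.1  0.2 -0. ] | t 21.18 pos [524.2 125.2 171.8] F [-1.   0.6 -1.3] w 55.8
{(-1, -1, 0): array([367.4, 217.3]), (-1, -1, 1): array([362.1, 267.6]), (-1, 1, 0): array([362.8, 223.5]), (-1, 1, 1): array([358.1, 273.6]), (1, -1, 0): array([333.6, 203. ]), (1, -1, 1): array([332.9, 253.4]), (1, 1, 0): array([328.7, 208.7]), (1, 1, 1): array([328.6, 259. ])}
335 [41, 42, 42, 42, 44, 41, 42, 42, 42, 43, 42, 42, 43, 41, 42, 40, 41, 42, 40, 42, 41, 41, 40, 39, 40, 41, 39, 39, 40, 40, 40, 40, 39, 40, 40, 39, 34, 14, 11, 11, 9, 9, 11, 11, 11, 11, 10, 11, 11, 11, 10, 11, 10, 11, 11, 11, 11, 10, 10, 11]
340 [40, 40, 40, 40, 40, 39, 39, 40, 40, 40, 40, 39, 40, 39, 40, 39, 41, 38, 40, 39, 40, 41, 40, 41, 41, 43, 41, 41, 41, 42, 40, 42, 42, 41, 42, 41, 41, 41, 38, 24, 9, 9, 10, 10, 10, 10, 12, 11, 12, 11, 10, 10, 10, 11, 11, 10, 11, 11, 11, 12]
345 [41, 42, 41, 42, 43, 42, 42, 43, 42, 42, 42, 42, 43, 42, 41, 42, 41, 42, 41, 41, 41, 41, 42, 42, 40, 40, 41, 42, 41, 40, 40, 40, 41, 40, 40, 40, 40, 41, 41, 41, 42, 37, 14, 9, 10, 10, 10, 9, 11, 10, 10, 11, 10, 10, 10, 11, 11, 11, 11, 11]
350 [43, 43, 43, 43, 43, 43, 43, 43, 44, 43, 42, 43, 43, 44, 43, 43, 43, 43, 42, 44, 44, 43, 44, 44, 43, 43, 42, 42, 42, 42, 42, 42, 42, 41, 42, 41, 43, 41, 42, 41, 40, 41, 40, 36, 21, 10, 10, 10, 10, 10, 10, 9, 10, 11, 11, 11, 11, 11, 11, 10]
355 [43, 43, 43, 45, 44, 45, 44, 44, 43, 44, 45, 43, 44, 44, 43, 43, 43, 45, 43, 44, 43, 42, 44, 43, 43, 42, 43, 44, 44, 43, 43, 42, 41, 42, 43, 42, 42, 42, 41, 41, 43, 41, 42, 41, 42, 40, 30, 12, 10, 9, 9, 9, 10, 11, 11, 10, 10, 11, 11, 10]
row 245 [91, 91, 90, 91, 91, 95, 97, 95, 92, 80, 41, 41, 39, 41, 41, 41, 40, 40, 41, 42, 40, 39, 38, 40, 40, 41, 43, 45, 44, 43, 44, 43, 43, 44, 45, 43, 43, 42, 42, 42, 42, 42, 40, 40, 60, 85, 86, 89, 92, 94, 95, 93, 95, 95, 92]
```

The foot edge (v=262 at u=335, 271.3 at u=355) matches the upright prediction (262.2, 272.1), so the thin packer hangs true. Lowering.

Call:
{"fn": "arm_command", "kwargs": {"increments": [{"x": 0.04, "y": 0.03, "z": 1, "rx": 0, "ry": 0, "rz": 0, "hand": 1}, {"x": 0.04, "y": 0.03, "z": 2, "rx": 0, "ry": 0, "rz": 0, "hand": 1}, {"x": 0.04, "y": 0.03, "z": 2.8, "rx": 0, "ry": 0, "rz": 0, "hand": 1}, {"x": 0.04, "y": 0.03, "z": 3.2, "rx": 0, "ry": 0, "rz": 0, "hand": 1}, {"x": 0.04, "y": 0.03, "z": 3.5, "rx": 0, "ry": 0, "rz": 0, "hand": 1}, {"x": 0.04, "y": 0.03, "z": 3.8, "rx": 0, "ry": 0, "rz": 0, "hand": 1}, {"x": 0.04, "y": 0.03, "z": 4.0, "rx": 0, "ry": 0, "rz": 0, "hand": 1}]}}

```text
t: 22.1
position: [525.2, 125.5, 132.6]
tcp_rot: [0.722, 0.692, -0.001, 0.001]
force: [0.3, -0.6, -1.1]
grip_width: 55.9
```

Foot at about 52 mm and no contact, already past where mid stopped.

Call:
{"fn": "arm_command", "kwargs": {"increments": [{"x": 0, "y": 0, "z": 0.3, "rx": 0, "ry": 0, "rz": 0, "hand": 1}, {"x": 0, "y": 0, "z": 0.6, "rx": 0, "ry": 0, "rz": 0, "hand": 1}, {"x": 0, "y": 0, "z": 0.9, "rx": 0, "ry": 0, "rz": 0, "hand": 1}, {"x": 0, "y": 0, "z": 0.9, "rx": 0, "ry": 0, "rz": 0, "hand": 1}]}}

```text
t: 22.6
position: [524.9, 125.5, 123.3]
tcp_rot: [0.722, 0.692, -0.001, 0.001]
force: [-0.2, 0.3, 0.2]
grip_width: 55.8
```

Call:
{"fn": "arm_command", "kwargs": {"increments": [{"x": 0, "y": 0, "z": 0.5, "rx": 0, "ry": 0, "rz": 0, "hand": 1}, {"x": 0, "y": 0, "z": 1.0, "rx": 0, "ry": 0, "rz": 0, "hand": 1}, {"x": 0, "y": 0, "z": 1.5, "rx": 0, "ry": 0, "rz": 0, "hand": 1}, {"x": 0, "y": 0, "z": 1.9, "rx": 0, "ry": 0, "rz": 0, "hand": 1}, {"x": 0, "y": 0, "z": 2.3, "rx": 0, "ry": 0, "rz": 0, "hand": 1}, {"x": 0, "y": 0, "z": 2.5, "rx": 0, "ry": 0, "rz": 0, "hand": 1}]}}

```text
t: 23.35
position: [524.8, 125.4, 97.9]
tcp_rot: [0.722, 0.692, -0.001, 0.001]
force: [-0.4, -0.4, -1.3]
grip_width: 55.7
```

Call:
{"fn": "arm_command", "kwargs": {"increments": [{"x": 0, "y": 0, "z": 0.15, "rx": 0, "ry": 0, "rz": 0, "hand": 1}, {"x": 0, "y": 0, "z": 0.3, "rx": 0, "ry": 0, "rz": 0, "hand": 1}, {"x": 0, "y": 0, "z": 0.4, "rx": 0, "ry": 0, "rz": 0, "hand": 1}, {"x": 0, "y": 0, "z": 0.4, "rx": 0, "ry": 0, "rz": 0, "hand": 1}]}}

```text
t: 23.85
position: [525.0, 125.5, 94.9]
tcp_rot: [0.722, 0.692, -0.001, 0.001]
force: [-2.2, -0.1, 6.7]
grip_width: 55.8
```

It is on the floor at 6.7 N, with TCP 94.9, so foot ≈ 15. I'll release and rise.

Call:
{"fn": "arm_command", "kwargs": {"increments": [{"x": 0, "y": 0, "z": 0, "rx": 0, "ry": 0, "rz": 0, "hand": 1}, {"x": 0, "y": 0, "z": 0, "rx": 0, "ry": 0, "rz": 0, "hand": 0}, {"x": 0, "y": 0, "z": 0, "rx": 0, "ry": 0, "rz": 0, "hand": 0}, {"x": 0, "y": 0, "z": 0, "rx": 0, "ry": 0, "rz": 0, "hand": 0}, {"x": 0, "y": 0, "z": 0, "rx": 0, "ry": 0, "rz": 0, "hand": 0}, {"x": 0, "y": 0, "z": -2, "rx": 0, "ry": 0, "rz": 0, "hand": 0}, {"x": 0, "y": 0, "z": -6, "rx": 0, "ry": 0, "rz": 0, "hand": 0}, {"x": 0, "y": 0, "z": -11, "rx": 0, "ry": 0, "rz": 0, "hand": 0}, {"x": 0, "y": 0, "z": -15, "rx": 0, "ry": 0, "rz": 0, "hand": 0}, {"x": 6, "y": 0, "z": -15, "rx": 0, "ry": 0, "rz": 0, "hand": 0}, {"x": 12, "y": -3, "z": -15, "rx": 0, "ry": 0, "rz": 0, "hand": 0}, {"x": 18, "y": -6, "z": -15, "rx": 0, "ry": 0, "rz": 0, "hand": 0}]}}

```text
t: 25.35
position: [476.0, 301.3, 244.5]
tcp_rot: [0.723, 0.691, -0.001, 0.001]
force: [0.3, 0.8, 0.7]
grip_width: 93.0
```

Call:
{"fn": "arm_command", "kwargs": {"increments": [{"x": 5, "y": -2, "z": 0, "rx": 0, "ry": 0, "rz": 0, "hand": 0}, {"x": 10, "y": -4, "z": 0, "rx": 0, "ry": 0, "rz": 0, "hand": 0}, {"x": 15, "y": -6, "z": 0, "rx": 0, "ry": 0, "rz": 0, "hand": 0}, {"x": 20, "y": -8, "z": 0, "rx": 0, "ry": 0, "rz": 0, "hand": 0}, {"x": 20, "y": -8, "z": 0, "rx": 0, "ry": 0, "rz": 0, "hand": 0}]}}

```text
t: 25.98
position: [402.5, 507.7, 243.0]
tcp_rot: [0.721, 0.693, -0.001, 0.0]
force: [0.2, -0.9, -0.5]
grip_width: 92.7
```

```bash
python3 - <<'E'
from h import *
from bench import bot
import cv2
T=bot.snapshot('top')['color'];S=bot.snapshot('side')['color'];o=bot.get_obs();print(o['position'],o['force'],o['t'])
np.save('topf.npy',T);np.save('sidef.npy',S);c=cam('top')
def loc(p,X): d=X[:2]-p[:2];a=p[2];return [round(np.cos(a)*d[0]+np.sin(a)*d[1],1),round(-np.sin(a)*d[0]+np.cos(a)*d[1],1)]
V=cv2.cvtColor(T,cv2.COLOR_RGB2HSV)
# colour reference: packer tops in the first picture (thin, thick, mid tops) vs rack wood, steel
I=np.load('top.npz')['color']
for n,(u,v) in dict(thin=(355.5,262),thick=(380,258),mid=(405.5,254),rack=(367,258),steel=(250,240)).items():
    print(n,I[int(v),int(u)],cv2.cvtColor(I[int(v):int(v)+1,int(u):int(u)+1],cv2.COLOR_RGB2HSV)[0,0])
# rows across rack along v=258 now and before
for nm,im in(('before',I),('after',T)): print(nm,[int(x) for x in im[258,336:418,1]])
for nm,im in(('jig before',I),('jig after',T)):print(nm,[int(x) for x in (im[240,240:290,0].astype(int)-im[240,240:290,2])])
# packer top footprint in the jig: strong red-blue pixels in the fence/stop region
m=((T.astype(int)[...,0]-T[...,2].astype(int))>25)&(np.abs(T.astype(int)-I).sum(2)>40);
m[:200]=0;m[285:]=0;m[:,:240]=0;m[:,300:]=0
n,l,st,ce=cv2.connectedComponentsWithStats(m.astype(np.uint8))
for k in range(1,n):
    if st[k,4]>40: print('comp',st[k],ce[k],loc(J,ray(c,ce[k],135)),cv2.minAreaRect(np.argwhere(l==k)[:,::-1].astype(np.float32)))
E
```

```text
[404.58938995 504.77850433 243.51216292] [ 0.62940943 -0.77497239  0.66720512] 26.075
thin [138 104  67] [ 16 131 138]
thick [136 102  67] [ 15 129 136]
mid [138 105  67] [ 16 131 138]
rack [100  65  39] [ 13 156 100]
steel [85 81 73] [20 36 85]
before [82, 69, 60, 67, 69, 63, 68, 65, 67, 62, 63, 68, 56, 57, 53, 80, 94, 92, 99, 96, 100, 89, 63, 61, 66, 65, 66, 62, 65, 64, 65, 65, 66, 56, 53, 55, 49, 54, 87, 102, 106, 106, 103, 103, 102, 102, 100, 99, 101, 100, 86, 67, 66, 68, 64, 67, 67, 63, 52, 52, 51, 47, 49, 48, 52, 82, 102, 107, 107, 103, 103, 101, 101, 102, 91, 74, 76, 75, 81, 90, 93, 93]
after [80, 72, 70, 75, 73, 77, 76, 73, 76, 69, 66, 68, 68, 68, 64, 67, 69, 69, 71, 71, 68, 67, 61, 58, 65, 62, 66, 63, 56, 73, 93, 104, 105, 106, 103, 100, 102, 103, 98, 102, 99, 84, 63, 60, 60, 51, 50, 57, 67, 67, 66, 65, 67, 65, 64, 64, 66, 59, 50, 52, 46, 49, 49, 46, 57, 85, 104, 113, 109, 108, 104, 106, 104, 102, 83, 75, 74, 77, 80, 91, 95, 93]
jig before [60, 59, 58, 55, 50, 34, 15, 10, 12, 10, 12, 11, 12, 10, 9, 10, 11, 10, 10, 9, 11, 11, 12, 17, 45, 56, 54, 52, 41, 25, 11, 14, 13, 14, 13, 15, 15, 12, 14, 14, 12, 16, 14, 15, 14, 12, 13, 18, 45, 57]
jig after [60, 60, 60, 57, 51, 35, 16, 12, 13, 12, 9, 9, 11, 11, 12, 13, 21, 53, 65, 68, 67, 70, 70, 54, 35, 32, 30, 32, 27, 15, 12, 11, 13, 11, 12, 18, 14, 15, 15, 16, 13, 15, 14, 12, 14, 11, 9, 19, 45, 59]
comp [256 224  14  29 297] [262.50505051 238.4040404 ] [np.float64(0.0), np.float64(-12.4)] ((262.4862060546875, 237.66552734375), (11.377232551574707, 28.318510055541992), 4.763641834259033)
```

Thin is standing in the gap and mid is upright in its pocket. Thick's top has shifted about 16 mm towards +y, so it leans. I'll check numerically whether it is seated, using both cameras.

```bash
python3 - <<'E'
from h import *
S=np.load('sidef.npy').astype(int);I=np.load('side.npz')['color'].astype(int);c=cam('side');t=cam('top')
R2=R+[0,2.5,0]  # side-camera rack
def pt(x,n,h,a,z0,y0): # packer local -> rack -> world ; lean a towards +y
    return tf(R2,[(x,y0+n*np.cos(a)+h*np.sin(a),10+z0+h*np.cos(a)-n*np.sin(a)+12*abs(np.sin(a)))])[0]
def prof(im,a0,b0,n=34): 
    p=np.linspace(a0,b0,n); return [int(im[int(round(v)),int(round(u)),:].sum()) for u,v in p]
for a,z0 in[(0,0),(.1,0),(.15,0),(.2,0),(.15,10)]:
    print(a,z0,'side top near/far edge mid',[proj(c,pt(0,n,120,a,z0,0))[0].round(1).tolist() for n in(12,-12)],'thin?',)
u0=proj(c,pt(0,12,100,0,0,0))[0];print(u0)
# vertical scan at columns around thick's middle
for u in(408,412,416): 
    print(u,'rows150..215',S[150:215,u].sum(1).tolist())
E
```

```text
0 0 side top near/far edge mid [[417.4, 173.5], [419.1, 166.1]] thin?
0.1 0 side top near/far edge mid [[416.5, 177.5], [418.4, 169.0]] thin?
0.15 0 side top near/far edge mid [[415.9, 179.7], [418.0, 170.7]] thin?
0.2 0 side top near/far edge mid [[415.4, 182.0], [417.6, 172.5]] thin?
0.15 10 side top near/far edge mid [[416.8, 175.7], [418.9, 166.7]] thin?
[415.70547796 181.24974045]
408 rows150..215 [343, 338, 339, 359, 333, 271, 194, 174, 177, 182, 179, 180, 177, 180, 179, 176, 182, 184, 191, 266, 383, 386, 393, 390, 385, 378, 372, 359, 310, 171, 165, 166, 167, 164, 168, 168, 168, 168, 172, 167, 165, 176, 172, 176, 174, 177, 175, 175, 174, 176, 170, 173, 172, 175, 170, 151, 133, 135, 161, 230, 234, 231, 212, 138, 138]
412 rows150..215 [365, 383, 372, 363, 357, 335, 221, 172, 171, 171, 172, 169, 176, 174, 175, 173, 175, 177, 175, 207, 315, 386, 394, 393, 390, 381, 380, 385, 379, 304, 177, 178, 175, 172, 173, 174, 175, 172, 172, 172, 172, 172, 169, 172, 174, 174, 175, 174, 175, 171, 176, 172, 177, 177, 176, 170, 143, 135, 135, 165, 233, 233, 226, 200, 130]
416 rows150..215 [336, 343, 358, 359, 371, 387, 359, 189, 188, 185, 185, 186, 190, 187, 185, 189, 184, 186, 185, 182, 222, 332, 369, 373, 373, 371, 373, 381, 394, 380, 266, 180, 178, 179, 177, 177, 176, 175, 172, 170, 175, 172, 169, 170, 172, 172, 174, 172, 174, 172, 171, 173, 171, 169, 173, 172, 165, 142, 135, 133, 163, 227, 229, 223, 192]
```

The side camera shows thick's top face at rows 170.5–179.8. The model seated on the pocket floor with a 0.15 rad lean predicts 170.7–179.7, so it is seated and within limits. Handing in.

```bash
python3 -c "
from bench import bot
print(bot.job_done())"
```

```text
the job is handed in; nothing more can be done
None
```

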